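# Start frozen and fresh toast in a two-slot toaster

### The arm

A 6-joint arm with a two-finger parallel gripper is mounted at the origin on a cart in front of the work surface, level with it; the furniture and walls round the work are solid. World frame = base frame: x ahead of the robot, y to its left, z up, the work surface at z = 0. Lengths are in m, angles in degrees, forces in N, time in s.
With the tool pointing down it reaches from about 0.35 to 0.875 m from the base axis. Payload 4.2 kg.
Tool frame: the origin (TCP) lies between the finger pads; the fingertips stand 19 mm ahead of it and the grasp point (between the pads) is the TCP; z points along the fingers, y is the line along which they close (so a half turn about z gives the same grasp; the last joint's range is limited). The gripper opens to 87 mm and grips with 3 to 60 N. Pads are 19 mm wide; open, the fingers measure 117 mm over their backs; the gripper's body (75 mm by 190 mm) begins 51 mm behind the grasp point.
Start: joints at [-57.949, 22.042, 0.453, 0, -68.411, -14.817], TCP at [0.185, -0.597, 0.242] pointing down, gripper open.
Joint ranges: [-179.83, 179.83], [-69.29, 118.12], [-61.27, 80.66], [-181.25, 117.63], [-171.15, -9.14], [-177.46, 177.46]. Speed limits (degrees/s): [159.86, 159.86, 180, 180, 180, 180].

### API

Orientations are given as a 3x3 rotation matrix whose columns are the frame's x, y, z axes.
In Python, from station import r gives the robot as it stands.
- The arm moves only by the tool drive_tool, never from a script. Its argument "steps" is one flat list of numbers, 7 for each row, row after row: the turn, a rotation vector about the tool's x, y, z in rad, then the shift along the tool's x, y, z in m, then the opening, from 0 (shut) to 1 (fully open). A call has 1 to 10 rows; each row shifts and turns the commanded pose from where the row before left it, along the tool's axes as they then stand; what a row does not reach is not made up. A row lasts 1/12 s, in which the tool goes at most 41.7 mm and 7.16 degrees, less where a joint would pass 70% of its speed; a pose out of reach is approached as far as the arm can. A call is refused whole if a number of a shift passes 0.0417 or a number of a turn 0.125, either way. A call with a gripper value outside its range is refused whole. The fingers move at their own pace and stop on an object; the grip force is fixed at half the most. Time passes only in rows, so rows that do not move let the fingers close. It gives the time, the measured TCP pose, the force, the opening and the grip force at its end, in the units of the state.
- r.sense(): the state, without advancing time (a new reading comes with each control period).
- r.capture(name): name is "scene" or "top"; returns the picture (420x560x3 uint8, blue, green, red); there is no depth.
- r.camera_params(name): a dict with "camera_matrix" (3x3 intrinsics, pixels), "k1" (the pictures are not rectified: a ray, as slopes to the right and down, at radius r is drawn at 1 + k1 r^2 times it, then the intrinsics apply), "extrinsics" (4x4, takes a point from world to camera coordinates). Camera axes: x right, y down, z forward; pixel columns grow to the right and rows downward; lengths in m; the calibration is good to about 2 mm. A picture is of the moment at which its call begins. camera_params takes no time and is no camera call.
- r.finish_job(): hands the job in; it is judged then, once.
The state is a dict: "time_s": time; "joints": joint angles; "joint_velocities": joint speeds; "effort": joint torques, N m; "tcp_pos": TCP position; "ee_rot": TCP orientation; "wrist_force": force on the tool from outside, world axes, zero at the start; "moment": the same for the moment, N m; "gripper_width": opening from 0.0 (shut) to 1.0 (fully open); "gripper_force": force on a finger pad.
Only numpy, scipy, OpenCV 4.12 (cv2) and the standard library are available. Lean on these libraries where they do the work, as an engineer would, in place of code of your own. Each camera call takes 0.05 s, during which the arm holds its last target. There are 200 camera calls.

### The job

Start the toast with the fingertips, only pushing and lifting nothing. The dark rye slice is frozen and takes longest, so begin on its side of the toaster: push the lever in front of it right down until it stays down, then press that side's blue defrost key fully in and let it come back up; only after that push the other lever down until it stays too. Do not touch the bread, do not press any other key, and leave the things round the toaster where they are.

Things in the scene. Friction and masses are not known exactly. Their poses are not given: they have to be found in the camera images.
- toaster: cream two-slot toaster, fixed; 230 mm deep (x), 260 wide (y), 175 high; origin under its centre, x to its back, y to its left as the robot sees it. Its front (-x) has two black levers, a dial (not used) under each. The slots run front to back, 65 mm left and right of the middle, each behind its lever. On its grey top, before the slots, four keys: blue, red, red, blue; the outer blue and inner red of each half serve its slot
- rye_slice_mid (a point): middle of the dark brown rye slice (112 x 15 x 96 mm, on edge), loose in the left or the right slot (this varies) on the lever's carriage; it pokes about 30 mm out of the toaster while its lever is up and sinks level with the top when the lever is down. In the toaster's frame its y is about +0.065 m in the left slot, -0.065 in the right
- rye_slice: the same slice; origin at the middle of its lower edge, z up
- pale_slice_mid (a point): middle of the white-bread slice (pale crumb, golden crust), same size, standing in the other slot
- pale_slice: the same slice; origin at the middle of its lower edge, z up
- lever_left_top (a point): centre of the top face of the left-hand lever's black paddle (42 mm front to back, 42 mm wide, 13 mm thick; it sticks out 45 mm from the front face, its centre 24 mm from the face). The point rides with the lever: 160 mm above the worktop when up, 124 mm when down
- lever_left (a joint): travel of the left-hand lever straight down, m: 0 up, 0.036 at the bottom stop. Sprung: 1 to 4 N over the first 20 mm, then about 10 N from 22 to 31 mm (up to 20 N for a moment if pushed fast), where a catch snaps in; the lever then stays at the stop when released. Let go earlier, it rises again
- defrost_left_top (a point): centre of the top face of the blue defrost key of the left-hand slot (18 x 22 mm, stands 11 mm proud of the toaster's flat top, pressed straight down). Above and behind hangs a wall cabinet: its underside is 0.56 m above the worktop, its front at x = 0.59 m for y below 0.15, with an upright bar handle at x = 0.55, y = 0.08 from 0.60 m up; keep the wrist clear of it
- defrost_left (a joint): travel of that key downward, m: 0 out, 0.006 fully in; spring return, about 1.5 N at first, 5 N fully in
- cancel_left_top (a point): centre of the top face of the red cancel key of the left-hand slot (same size and spring as the blue key, 55 mm further in towards the toaster's middle)
- cancel_left (a joint): travel of that key downward, m: 0 out, 0.006 fully in; spring return
- lever_right_top (a point): centre of the top face of the right-hand lever's black paddle (42 mm front to back, 42 mm wide, 13 mm thick; it sticks out 45 mm from the front face, its centre 24 mm from the face). The point rides with the lever: 160 mm above the worktop when up, 124 mm when down
- lever_right (a joint): travel of the right-hand lever straight down, m: 0 up, 0.036 at the bottom stop. Sprung: 1 to 4 N over the first 20 mm, then about 10 N from 22 to 31 mm (up to 20 N for a moment if pushed fast), where a catch snaps in; the lever then stays at the stop when released. Let go earlier, it rises again
- defrost_right_top (a point): centre of the top face of the blue defrost key of the right-hand slot (18 x 22 mm, stands 11 mm proud of the toaster's flat top, pressed straight down). Above and behind hangs a wall cabinet: its underside is 0.56 m above the worktop, its front at x = 0.59 m for y below 0.15, with an upright bar handle at x = 0.55, y = 0.08 from 0.60 m up; keep the wrist clear of it
- defrost_right (a joint): travel of that key downward, m: 0 out, 0.006 fully in; spring return, about 1.5 N at first, 5 N fully in
- cancel_right_top (a point): centre of the top face of the red cancel key of the right-hand slot (same size and spring as the blue key, 55 mm further in towards the toaster's middle)
- cancel_right (a joint): travel of that key downward, m: 0 out, 0.006 fully in; spring return
- jam_jar: bystander: jar with red lid, 65 mm across, 97 mm high, origin under its centre
- mug: bystander: red and white mug, 81 x 117 x 96 mm, origin under its centre
- plate_stack: bystander: stack of white plates, 191 mm across, 37 mm high, origin under its centre
- yellow_bowl: bystander: yellow bowl, 125 mm across, 58 mm high, origin under its centre
- fork: bystander: fork, 199 mm long, lying on the worktop, origin under its centre

How it is judged (in metres and radians):
On the way, in this order (a step that is already met when the one before it is completed fails the run):
1. the rye slice's lever is held down at the bottom while the other lever is still up (((y of rye_slice_mid in the frame of toaster above 0 m and value of joint lever_left above 0.0343 m and value of joint lever_right below 0.01 m) or (y of rye_slice_mid in the frame of toaster below 0 m and value of joint lever_right above 0.0343 m and value of joint lever_left below 0.01 m))), for 0.2 s.
2. the blue key on the rye slice's side is pressed fully in, its lever still down and the other lever still up (((y of rye_slice_mid in the frame of toaster above 0 m and value of joint defrost_left above 0.0045 m and value of joint lever_left above 0.0343 m and value of joint lever_right below 0.01 m) or (y of rye_slice_mid in the frame of toaster below 0 m and value of joint defrost_right above 0.0045 m and value of joint lever_right above 0.0343 m and value of joint lever_left below 0.01 m))), for 0.05 s.
3. both levers are held down at the bottom (value of joint each of lever_left, lever_right above 0.0343 m), for 0.2 s.
At the end, for the whole second after the job is handed in: Both levers stand at the bottom (more than 34.3 of 36 mm) with nothing touching them, all four keys are back out (less than 2 mm in), and both slices stand at rest and upright (within 0.2 rad) in the slots where they began, sunk level with the toaster's top (within about 10 mm) (all of step 3 and value of joint each of defrost_left, defrost_right, cancel_left, cancel_right below 0.002 m and ((y of rye_slice_mid in the frame of toaster between 0.055 and 0.075 m and y of pale_slice_mid in the frame of toaster between -0.075 and -0.055 m) or (y of rye_slice_mid in the frame of toaster between -0.075 and -0.055 m and y of pale_slice_mid in the frame of toaster between 0.055 and 0.075 m)) and z of rye_slice_mid in the frame of toaster between 0.112 and 0.131 m and angle between each of rye_slice_mid, pale_slice_mid's own z axis and vertical below 0.2 rad and linear speed of each of rye_slice, pale_slice below 0.02 m/s and z of pale_slice_mid in the frame of toaster between 0.112 and 0.131 m).
It fails at once if a red cancel key or the pale slice's blue key is pressed (over 3 mm) (value of joint any of cancel_left, cancel_right above 0.003 m or ((y of rye_slice_mid in the frame of toaster above 0 m and value of joint defrost_right above 0.003 m) or (y of rye_slice_mid in the frame of toaster below 0 m and value of joint defrost_left above 0.003 m))).
It fails at once if the rye side's blue key is pressed (over 3 mm) before its lever is down ((y of rye_slice_mid in the frame of toaster above 0 m and value of joint defrost_left above 0.003 m and value of joint lever_left below 0.033 m) or (y of rye_slice_mid in the frame of toaster below 0 m and value of joint defrost_right above 0.003 m and value of joint lever_right below 0.033 m)).
It fails at once if the robot touches a slice of bread (over 0.5 N) (contact force between any of the fingers, the arm and rye_slice above 0.5 N or contact force between any of the fingers, the arm and pale_slice above 0.5 N).
It fails at once if a slice is lifted or carried out of its slot (z of any of rye_slice_mid, pale_slice_mid in the frame of toaster above 0.178 m).
It fails at once if a thing beside the toaster is moved more than 20 mm (distance of any of jam_jar, mug, plate_stack, yellow_bowl, fork from where it was at the start of the episode above 0.02 m).
It also fails if it takes over 45 s, if anything falls off the work surface, if the arm or the gripper's body presses on something with over 40 N, if the wrist force passes 120 N, or if a joint passes its speed limit or range.

## Working session

There is one attempt and no reset: what is moved stays moved. The work goes in short steps, Python scripts to look and compute and a tool call to move; the robot and the scene stay as the last step left them, time stands still between calls to the robot, and variables do not carry over. Pictures are saved under pics/ and viewed, at most 10 in all, crops included, and the job is handed in when it is done.

Besides the shell and the picture viewer there is one more tool, called after ">>>" by a JSON object that holds its "name" and its "arguments". drive_tool: Moves the arm, as the interface text tells. Its arguments: {"type":"object","properties":{"steps":{"type":"array"}},"required":["steps"]}

```bash
mkdir -p pics
python3 - <<'E'
from station import r
import cv2
for n in("scene","top"):
    im=r.capture(n); cv2.imwrite(f"pics/{n}0.png",im); p=r.camera_params(n); print(n,p)
s=r.sense();print(s)
E
```

```text
scene {'camera_matrix': array([[400.81005096,   0.        , 280.34117557],
       [  0.        , 400.81005096, 204.34806694],
       [  0.        ,   0.        ,   1.        ]]), 'k1': -0.10641733461993597, 'extrinsics': array([[-0.45438187, -0.89080402,  0.00230393,  0.24829577],
       [-0.56912019,  0.28830556, -0.77005332,  0.40199573],
       [ 0.68530236, -0.35120948, -0.63797538,  0.91763082],
       [ 0.        ,  0.        ,  0.        ,  1.        ]])}
top {'camera_matrix': array([[379.65417368,   0.        , 282.06231182],
       [  0.        , 379.65417368, 209.1195777 ],
       [  0.        ,   0.        ,   1.        ]]), 'k1': -0.0965497641323933, 'extrinsics': array([[ 0.07011979, -0.99753178, -0.00368409, -0.03411958],
       [-0.96758385, -0.06711547, -0.2434687 ,  0.56976722],
       [ 0.24262051,  0.02063664, -0.96990176,  0.93090729],
       [ 0.        ,  0.        ,  0.        ,  1.        ]])}
{'time_s': 0.1, 'joints': array([-5.79472485e+01,  2.20874464e+01,  3.86225785e-01, -2.43606735e-02,
       -6.84112012e+01, -1.48160532e+01]), 'joint_velocities': array([ 0.00058518, -0.11521951,  0.16118441,  0.05222682,  0.02739038,
       -0.10335824]), 'effort': array([-4.79026094e-04, -3.91689813e+01,  1.87934428e+01,  4.23184812e+00,
        1.34922797e-02, -7.71039663e-05]), 'tcp_pos': array([ 0.1850557 , -0.59644286,  0.24055049]), 'ee_rot': array([[-9.55135180e-01, -2.96169359e-01, -7.06204614e-04],
       [-2.96170176e-01,  9.55133352e-01,  1.87280635e-03],
       [ 1.19851725e-04,  1.99793997e-03, -9.99997997e-01]]), 'wrist_force': array([-0.22144368,  0.19487881,  0.38160186]), 'moment': array([-0.03294448,  0.01125802,  0.06923273]), 'gripper_force': 0.0, 'gripper_width': 1.0014170934896878}
```

View pics/scene0.png

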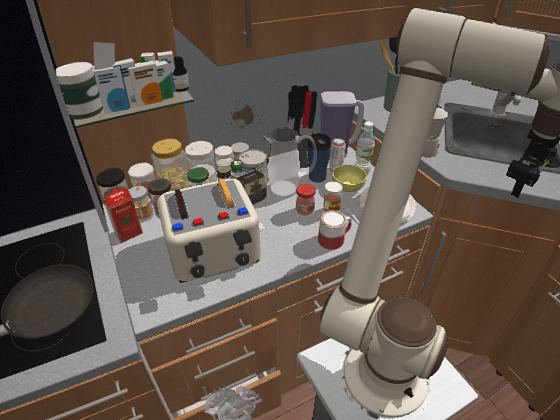

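View pics/top0.png

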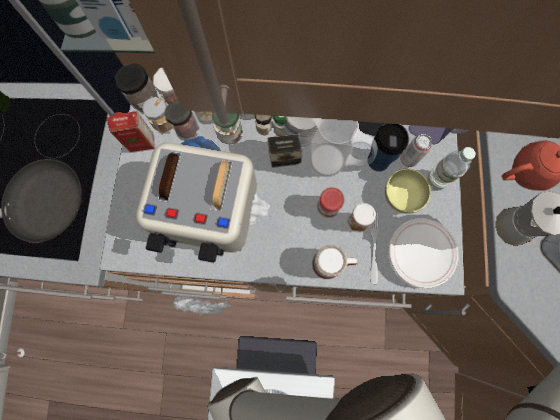

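The rye is in the left slot (top view 169,176) and the pale slice is in the right (219,183). The keys run along top-view row ~215, and the levers are at about (156,242) and (208,252). I'll enlarge crops.

Run:
```python
import cv2
a=cv2.imread("pics/top0.png")[135:275,120:270]; cv2.imwrite("pics/tc.png",cv2.resize(a,None,fx=4,fy=4,interpolation=cv2.INTER_CUBIC))
a=cv2.imread("pics/scene0.png")[170:290,150:270]; cv2.imwrite("pics/sc.png",cv2.resize(a,None,fx=5,fy=5,interpolation=cv2.INTER_CUBIC))
```

```text
(no output)
```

View pics/tc.png

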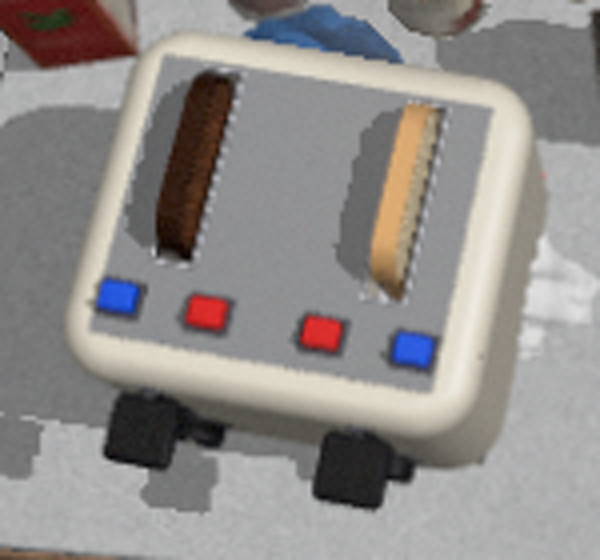

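View pics/sc.png

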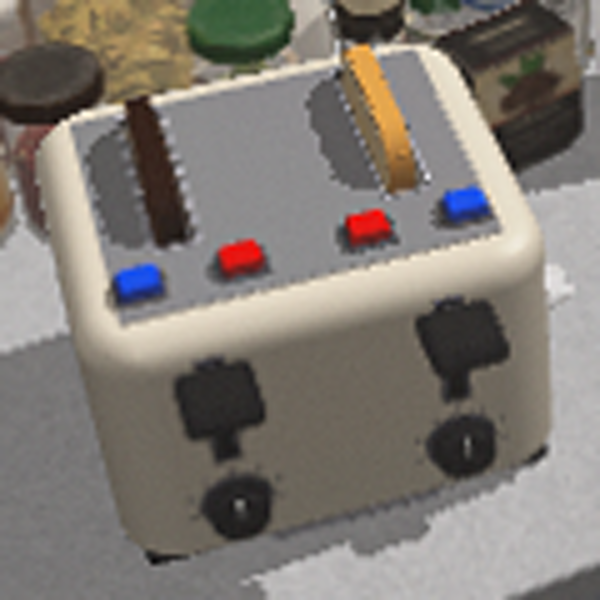

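```bash
cat > h.py <<'E'
from station import r
import numpy as np, cv2
def proj(n,P):
    p=r.camera_params(n);E=p["extrinsics"]
    d=np.array([p["k1"],0,0,0,0.])
    q=cv2.projectPoints(np.atleast_2d(P).astype(float),cv2.Rodrigues(E[:3,:3])[0],E[:3,3],p["camera_matrix"],d)[0]
    return q.reshape(-1,2)
E
python3 - <<'E'
from h import *
from scipy.optimize import least_squares
T=(np.array([[119,297],[207,313],[322,333],[413,350],[141,431],[352,467]])+.5)/4-.5+[120,135]
S=(np.array([[138,279],[241,255],[368,223],[465,201],[219,397],[463,333]])+.5)/5-.5+[150,170]
def pts(v):
    x,y,a,kx,b=v
    L=np.array([[kx,b,.186],[kx,b-.055,.186],[kx,.055-b,.186],[kx,-b,.186],[-.139,.065,.158],[-.139,-.065,.158]])
    c,s=np.cos(a),np.sin(a); W=L.copy(); W[:,0]=x+c*L[:,0]-s*L[:,1]; W[:,1]=y+s*L[:,0]+c*L[:,1]; return W
w=np.array([1,1,1,1,.5,.5])[:,None]
def f(v):
    P=pts(v); return np.r_[((proj("top",P)-T)*w).ravel(),((proj("scene",P)-S)*w).ravel()]
o=least_squares(f,[.55,.2,-.1,-.08,.09],x_scale=.1)
print(o.x,np.degrees(o.x[2]));print(f(o.x).reshape(2,-1,2).round(1));print(pts(o.x).round(4))
E
```

```text
[ 0.57820418  0.22012893 -0.10702296 -0.06771041  0.08972741] -6.131963846196846
[[[-0.7  0.1]
  [-0.4  0.1]
  [-0.6  0.2]
  [-0.3  0. ]
  [ 0.1 -0.1]
  [ 0.1  0.4]]

 [[ 0.4 -0.5]
  [ 0.3 -0.7]
  [ 0.2 -0.3]
  [ 0.4 -0.6]
  [ 0.2 -0.3]
  [ 0.1 -0.2]]]
[[0.5205 0.3166 0.186 ]
 [0.5146 0.2619 0.186 ]
 [0.5072 0.1928 0.186 ]
 [0.5013 0.1381 0.186 ]
 [0.4469 0.2996 0.158 ]
 [0.4331 0.1703 0.158 ]]
```

The pose fit is good to within a pixel. The rye is on the left. Next I align the tool with the toaster, shut the fingers and swing over.

>>> {"name": "drive_tool", "arguments": {"steps": [0, 0, 0.102, 0, 0, 0, 0, 0, 0, 0.102, 0, 0, 0, 0, 0, 0, 0.102, 0, 0, 0, 0, 0, 0, 0.102, 0, 0, 0, 0, 0, 0, 0, -0.035, 0.03, 0, 0, 0, 0, 0, -0.035, 0.04, 0, 0, 0, 0, 0, -0.035, 0.04, 0, 0, 0, 0, 0, -0.035, 0.04, 0, 0, 0, 0, 0, -0.035, 0.04, 0, 0, 0, 0, 0, -0.032, 0.04, 0, 0]}}

```text
time_s: 0.93
tcp_pos: [0.3725, -0.4292, 0.2412]
ee_rot: [[-0.994, 0.107, -0.0], [0.107, 0.994, 0.0], [0.0, 0.0, -1.0]]
wrist_force: [0.5, -0.5, 0.1]
gripper_width: 0.333
gripper_force: 0.0
```

>>> {"name": "drive_tool", "arguments": {"steps": [0, 0, 0, 0.001, 0.037, 0, 0, 0, 0, 0, 0.001, 0.037, 0, 0, 0, 0, 0, 0.001, 0.037, 0, 0, 0, 0, 0, 0.001, 0.037, 0, 0, 0, 0, 0, 0.001, 0.037, 0, 0, 0, 0, 0, 0.001, 0.037, 0, 0, 0, 0, 0, 0.001, 0.037, 0, 0, 0, 0, 0, 0.001, 0.037, 0, 0, 0, 0, 0, 0.001, 0.037, 0, 0, 0, 0, 0, 0.001, 0.037, 0, 0]}}

```text
time_s: 1.77
tcp_pos: [0.4005, -0.0602, 0.2415]
ee_rot: [[-0.994, 0.107, 0.0], [0.107, 0.994, 0.0], [-0.0, 0.0, -1.0]]
wrist_force: [1.5, 1.1, -0.7]
gripper_width: 0.002
gripper_force: 0.0
```

>>> {"name": "drive_tool", "arguments": {"steps": [0, 0, 0, 0, 0.038, 0, 0, 0, 0, 0, 0, 0.038, 0, 0, 0, 0, 0, 0, 0.038, 0, 0, 0, 0, 0, 0, 0.038, 0, 0, 0, 0, 0, 0, 0.038, 0, 0, 0, 0, 0, 0, 0.038, 0, 0, 0, 0, 0, 0, 0.038, 0, 0, 0, 0, 0, 0, 0.038, 0, 0, 0, 0, 0, 0, 0.028, 0, 0, 0, 0, 0, 0, 0, 0, 0]}}

```text
time_s: 2.6
tcp_pos: [0.4372, 0.2727, 0.2407]
ee_rot: [[-0.995, 0.103, 0.0], [0.103, 0.995, 0.0], [-0.0, 0.0, -1.0]]
wrist_force: [-0.3, 0.3, -0.1]
gripper_width: 0.004
gripper_force: 0.0
```

Run:
```python
from h import *
s=r.sense(); p=s["tcp_pos"];R=s["ee_rot"]; print(p, s["time_s"])
for n,t in(("lever",[.4469,.2996,.160]),("key",[.5205,.3166,.186]),("levR",[.4331,.1703,.16])): print(n,(R.T@(np.array(t)-p)).round(4))
t=r.capture("top")[135:275,110:270]; c=r.capture("scene")[150:290,130:290]
cv2.imwrite("pics/a1.png",np.hstack([cv2.resize(x,(400,350),interpolation=cv2.INTER_CUBIC) for x in(t,c)]))
```

```text
[0.43717588 0.27270697 0.24068161] 2.6
lever [-0.0069  0.0277  0.0807]
key [-0.0783  0.0522  0.0547]
levR [-0.0065 -0.1023  0.0806]
```

View pics/a1.png

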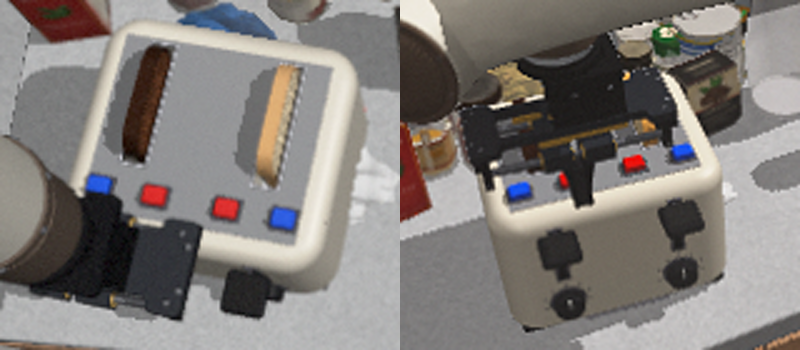

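The gripper hovers in front of the toaster, about 28 mm right of the left lever. Everything else is undisturbed. I correct sideways and drop near the lever.

>>> {"name": "drive_tool", "arguments": {"steps": [0, 0, 0, -0.003, 0.014, 0, 0, 0, 0, 0, 0, 0.0135, 0, 0, 0, 0, 0, 0, 0, 0.015, 0, 0, 0, 0, 0, 0, 0.02, 0, 0, 0, 0, 0, 0, 0.015, 0, 0, 0, 0, 0, 0, 0, 0, 0]}}

```text
validation failed for argument at $.st...
```

>>> {"name": "drive_tool", "arguments": {"steps": [0, 0, 0, -0.003, 0.014, 0, 0, 0, 0, 0, 0, 0.0135, 0, 0, 0, 0, 0, 0, 0, 0.015, 0, 0, 0, 0, 0, 0, 0.02, 0, 0, 0, 0, 0, 0, 0.015, 0, 0, 0, 0, 0, 0, 0, 0]}}

```text
time_s: 3.2
tcp_pos: [0.4412, 0.2938, 0.1885]
ee_rot: [[-0.994, 0.108, -0.005], [0.108, 0.994, -0.004], [0.004, -0.005, -1.0]]
wrist_force: [0.3, -0.6, -0.6]
gripper_width: 0.008
gripper_force: 0.0
```

>>> {"name": "drive_tool", "arguments": {"steps": [0, 0, 0, -0.001, 0.005, 0, 0, 0, 0, 0, 0, 0, 0.006, 0, 0, 0, 0, 0, 0, 0.006, 0, 0, 0, 0, 0, 0, 0.006, 0, 0, 0, 0, 0, 0, 0.006, 0, 0, 0, 0, 0, 0, 0.006, 0, 0, 0, 0, 0, 0, 0.006, 0, 0, 0, 0, 0, 0, 0.006, 0, 0, 0, 0, 0, 0, 0.004, 0, 0, 0, 0, 0, 0, 0, 0]}}

```text
time_s: 4.03
tcp_pos: [0.4435, 0.2997, 0.1448]
ee_rot: [[-0.994, 0.107, -0.001], [0.107, 0.994, -0.001], [0.001, -0.001, -1.0]]
wrist_force: [0.3, 0.2, -0.1]
gripper_width: 0.004
gripper_force: 0.0
```

>>> {"name": "drive_tool", "arguments": {"steps": [0, 0, 0, 0, 0, 0.002, 0, 0, 0, 0, 0, 0, 0.002, 0, 0, 0, 0, 0, 0, 0, 0, 0, 0, 0, 0, 0, 0, 0, 0, 0, 0, 0, 0, 0, 0]}}

```text
time_s: 4.45
tcp_pos: [0.4436, 0.2997, 0.1432]
ee_rot: [[-0.994, 0.106, -0.0], [0.106, 0.994, -0.001], [0.0, -0.001, -1.0]]
wrist_force: [-5.7, -1.0, 12.8]
gripper_width: 0.005
gripper_force: 6.5
```

>>> {"name": "drive_tool", "arguments": {"steps": [0, 0, 0, 0, 0, -0.01, 0, 0, 0, 0, 0, 0, -0.02, 0, 0, 0, 0, 0, 0, -0.025, 0, 0, 0, 0, 0, 0, -0.025, 0, 0, 0, 0, 0, 0, -0.01, 0, 0, 0, 0, 0, 0, 0, 0, 0, 0, 0, 0, 0, 0, 0]}}

```text
time_s: 5.03
tcp_pos: [0.4437, 0.2998, 0.2309]
ee_rot: [[-0.994, 0.108, -0.001], [0.108, 0.994, 0.0], [0.001, -0.0, -1.0]]
wrist_force: [0.2, 0.0, 0.6]
gripper_width: 0.007
gripper_force: 0.0
```

```bash
cat > look.py <<'E'
from h import *
import sys
s=r.sense(); p=s["tcp_pos"];R=s["ee_rot"]; print(p, s["time_s"])
for n,t in(("lever",[.4469,.2996,.160]),("key",[.5205,.3166,.186]),("levR",[.4331,.1703,.16])): print(n,(R.T@(np.array(t)-p)).round(4))
t=r.capture("top")[135:275,110:270]; c=r.capture("scene")[150:290,130:290]
cv2.imwrite(f"pics/{sys.argv[1]}.png",np.hstack([cv2.resize(x,(400,350),interpolation=cv2.INTER_CUBIC) for x in(t,c)]))
E
python3 look.py a2
```

```text
[0.44366819 0.29982409 0.23088759] 5.0333
lever [-0.0033  0.0001  0.0709]
key [-0.0746  0.0249  0.0448]
levR [-0.0035 -0.1299  0.0709]
```

View pics/a2.png

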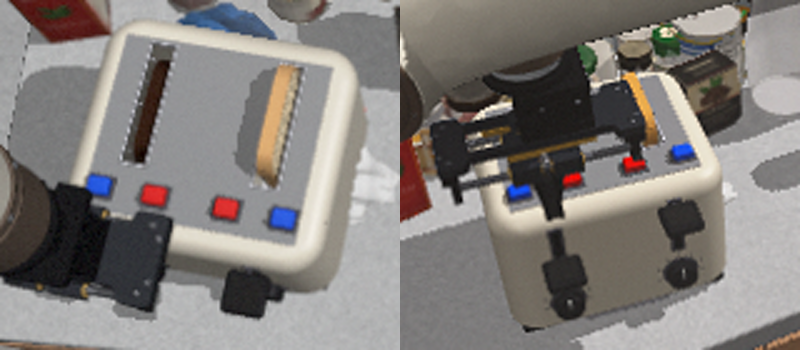

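The left lever stays down and the rye has sunk, while the pale slice is still up. Now the blue left key.

>>> {"name": "drive_tool", "arguments": {"steps": [0, 0, 0, -0.018, 0.0065, 0, 0, 0, 0, 0, -0.018, 0.0065, 0, 0, 0, 0, 0, -0.018, 0.006, 0, 0, 0, 0, 0, -0.018, 0.006, 0, 0, 0, 0, 0, 0, 0, 0.01, 0, 0, 0, 0, 0, 0, 0.01, 0, 0, 0, 0, 0, 0, 0, 0]}}

```text
time_s: 5.72
tcp_pos: [0.5162, 0.3158, 0.207]
ee_rot: [[-0.994, 0.108, -0.007], [0.108, 0.994, -0.005], [0.006, -0.006, -1.0]]
wrist_force: [-0.9, -0.5, -0.3]
gripper_width: 0.006
gripper_force: 0.0
```

```bash
python3 look.py a3
```

```text
[0.51624213 0.31576016 0.20702579] 5.7167
lever [ 0.0669 -0.0233  0.0476]
key [-0.0043  0.0014  0.021 ]
levR [ 0.0667 -0.1533  0.0483]
```

View pics/a3.png

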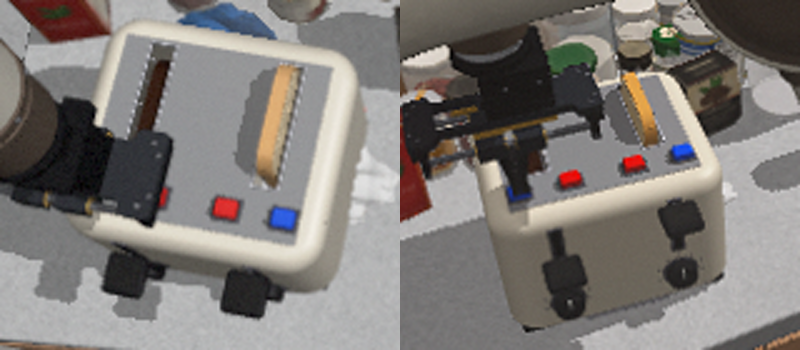

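The fingertips are just above the blue left key (right panel, ~518,192). Pressing.

>>> {"name": "drive_tool", "arguments": {"steps": [0, 0, 0, 0, 0, 0.002, 0, 0, 0, 0, 0, 0, 0.002, 0, 0, 0, 0, 0, 0, 0.002, 0, 0, 0, 0, 0, 0, 0.002, 0, 0, 0, 0, 0, 0, 0, 0, 0, 0, 0, 0, 0, 0, 0, 0, 0, 0, 0, 0, 0, 0]}}

```text
time_s: 6.4
tcp_pos: [0.5182, 0.3174, 0.204]
ee_rot: [[-0.994, 0.107, 0.0], [0.107, 0.994, 0.0], [-0.0, 0.0, -1.0]]
wrist_force: [-0.9, 0.8, 2.4]
gripper_width: 0.006
gripper_force: 1.1
```

>>> {"name": "drive_tool", "arguments": {"steps": [0, 0, 0, 0, 0, 0.002, 0, 0, 0, 0, 0, 0, 0.002, 0, 0, 0, 0, 0, 0, 0.002, 0, 0, 0, 0, 0, 0, 0, 0, 0, 0, 0, 0, 0, 0, 0, 0, 0, 0, 0, 0, 0, 0]}}

```text
time_s: 6.9
tcp_pos: [0.5185, 0.3175, 0.1994]
ee_rot: [[-0.994, 0.106, 0.001], [0.106, 0.994, 0.001], [-0.001, 0.001, -1.0]]
wrist_force: [-4.3, -0.9, 9.7]
gripper_width: 0.009
gripper_force: 4.7
```

The key hit its stop (9.7 N). I release it and go above the right lever.

>>> {"name": "drive_tool", "arguments": {"steps": [0, 0, 0, 0, 0, -0.01, 0, 0, 0, 0, 0, 0, -0.02, 0, 0, 0, 0, 0, 0, -0.02, 0, 0, 0, 0, 0.035, 0, 0, 0, 0, 0, 0, 0.037, 0, 0, 0, 0, 0, 0, 0, -0.038, 0, 0, 0, 0, 0, 0, -0.038, 0, 0, 0, 0, 0, 0, -0.038, 0, 0, 0, 0, 0, 0, -0.038, 0, 0, 0, 0, 0, 0, 0, 0, 0]}}

```text
time_s: 7.73
tcp_pos: [0.4284, 0.1689, 0.2474]
ee_rot: [[-0.994, 0.111, -0.002], [0.111, 0.994, -0.001], [0.002, -0.002, -1.0]]
wrist_force: [-0.9, 0.2, -1.0]
gripper_width: 0.007
gripper_force: 0.0
```

```bash
python3 look.py a4
```

```text
[0.42839151 0.16893457 0.24737798] 7.7333
lever [-0.0041  0.1321  0.0871]
key [-0.0753  0.1571  0.061 ]
levR [-0.0047  0.002   0.0874]
```

View pics/a4.png

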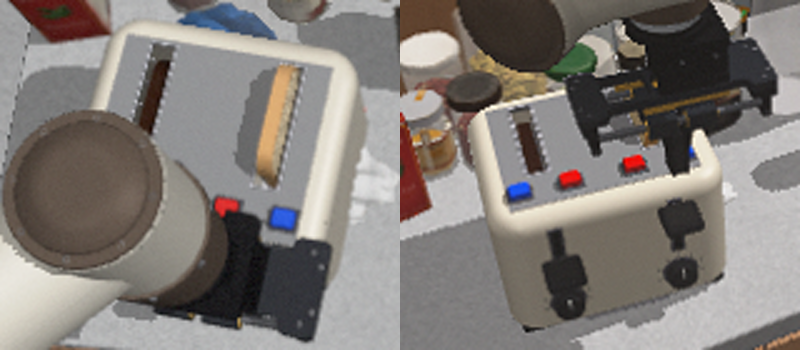

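The blue key is back up, the left lever is still down, and the fingers are above the right lever.

>>> {"name": "drive_tool", "arguments": {"steps": [0, 0, 0, -0.001, 0.001, 0.02, 0, 0, 0, 0, 0, 0, 0.025, 0, 0, 0, 0, 0, 0, 0.015, 0, 0, 0, 0, 0, 0, 0.006, 0, 0, 0, 0, 0, 0, 0.006, 0, 0, 0, 0, 0, 0, 0.006, 0, 0, 0, 0, 0, 0, 0.006, 0, 0, 0, 0, 0, 0, 0.006, 0, 0, 0, 0, 0, 0, 0.006, 0, 0, 0, 0, 0, 0, 0.006, 0]}}

```text
time_s: 8.67
tcp_pos: [0.4319, 0.1753, 0.1473]
ee_rot: [[-0.994, 0.106, 0.002], [0.106, 0.994, 0.001], [-0.001, 0.001, -1.0]]
wrist_force: [-3.0, -0.1, 4.6]
gripper_width: 0.007
gripper_force: 2.2
```

>>> {"name": "drive_tool", "arguments": {"steps": [0, 0, 0, 0, 0, 0.003, 0, 0, 0, 0, 0, 0, 0.002, 0, 0, 0, 0, 0, 0, 0, 0, 0, 0, 0, 0, 0, 0, 0, 0, 0, 0, 0, 0, 0, 0]}}

```text
time_s: 9.08
tcp_pos: [0.432, 0.1753, 0.1431]
ee_rot: [[-0.994, 0.106, 0.002], [0.106, 0.994, 0.001], [-0.002, 0.001, -1.0]]
wrist_force: [-8.6, -0.0, 19.0]
gripper_width: 0.004
gripper_force: 9.6
```

At the stop (19 N). I retreat upward and back.

>>> {"name": "drive_tool", "arguments": {"steps": [0, 0, 0, 0, 0, -0.01, 0, 0, 0, 0, 0, 0, -0.025, 0, 0, 0, 0, 0, 0, -0.03, 0, 0, 0, 0, 0, 0, -0.03, 0, 0, 0, 0, 0.0, -0.035, -0.01, 0, 0, 0, 0, 0, -0.035, 0, 0, 0, 0, 0, 0, -0.035, 0, 0, 0, 0, 0, 0, -0.03, 0, 0, 0, 0, 0, 0, 0, 0, 0]}}

```text
time_s: 9.83
tcp_pos: [0.4162, 0.0373, 0.2456]
ee_rot: [[-0.994, 0.111, 0.001], [0.111, 0.994, 0.0], [-0.001, 0.0, -1.0]]
wrist_force: [0.6, -0.7, -0.1]
gripper_width: 0.007
gripper_force: 0.0
```

```bash
python3 look.py a5
```

```text
[0.41620713 0.03727629 0.24557359] 9.8333
lever [-0.0013  0.2641  0.0857]
key [-0.0725  0.2892  0.0597]
levR [-0.0019  0.134   0.0856]
```

View pics/a5.png

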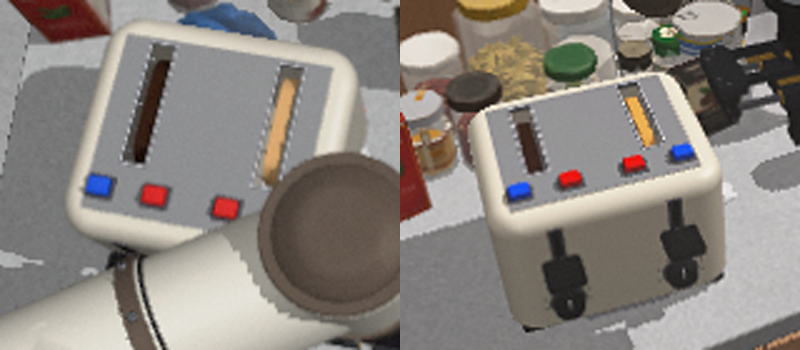

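Both levers are down with nothing touching them, all four keys are out, and both slices are sunk.

```bash
python3 -c "from station import r; print(r.finish_job())"
```

```text
the job is handed in; nothing more can be done
None
```

The job is handed in, with no verdict shown: the rye's left lever went down and latched, its blue defrost key was pressed to its stop and came back up, then the right lever was latched. The last picture shows both slices sunk and all four keys out.

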